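Pin a coaster set in its corner stop

TASK

Pack the set of three loose wooden coasters on the stall: gently push the untidy stack squarely into the corner of its metal stop so that all the holes line up, then take the yellow-handled pin from its stand and pass it down through all three coasters into the hole of the base until its collar rests on the top coaster. Do not force the pin or jam the coasters against the stop, leave the goods around in place, and let go.

Things in the scene. Friction and masses are not known exactly. Their poses are not given: they have to be found in the camera images.
- board: Brown wooden board 200 x 200 x 8 mm, fixed on the table; origin at the centre of its underside, z up. It carries the corner stop: a grey base 22 mm thick (top 30 mm above the table) and two metal fences 15 mm thick, 34 mm high, along the base's +x and +y edges (board's axes). The fences' inner faces lie 45 mm in +x and in +y of the axis of the base's 15 mm hole.
- stop_nominal (a point): Nominal centre of the base's hole mouth, above the board's centre, axes as the board's. The stop is slotted: parallel to the board, but fixed up to 12 mm off this point along x and y. That shift is not measured: push until the fences are felt. The base reaches only -35 to +60 mm in x and y about its hole, so the coasters overhang its -x and -y edges by 10 mm or more.
- coaster_low: Lowest of the stack, dark brown, lying on the base (underside 30 mm above the table): coaster 90 x 90 x 12 mm, about 60 g, with a 15 mm through hole at its centre. Origin: centre of its underside, on the hole's axis; z up, x and y along its edges (at the start within 0.12 rad of the board's x and y). It starts, like the others, 7 to 20 mm short of both fences.
- coaster_mid: Middle of the stack, light wood (underside at 42 mm): coaster 90 x 90 x 12 mm, about 60 g, with a 15 mm through hole at its centre. Origin: centre of its underside, on the hole's axis; z up, x and y along its edges (at the start within 0.12 rad of the board's x and y). Sliding the whole stack takes about 0.4 to 2 N.
- coaster_top: Top of the stack, terracotta red (underside at 54 mm, top face at 66 mm): coaster 90 x 90 x 12 mm, about 60 g, with a 15 mm through hole at its centre. Origin: centre of its underside, on the hole's axis; z up, x and y along its edges (at the start within 0.12 rad of the board's x and y). Over 25 N of fingers or pin on the stack is too much: push slowly.
- pin_grip (a point): Grip point on the axis of the loose pin (about 60 g), in its yellow upright cylindrical handle, 22 mm in diameter, 54 mm tall: 88 mm above the pin's tip, 30 mm above the collar's upper face, 24 mm below the handle's top; z up along the pin. Collar: 28 mm in diameter, 6 mm thick. It starts upright in its stand, collar on the block's top; drawing it up 52 mm frees it.
- pin_tip (a point): Lower end, on the axis, of the pin's brass shaft, 12 mm in diameter and 52 mm long below the collar; the last 4 mm taper to 9 mm in diameter. Fully home, it is 14 mm above the table (collar on the top coaster, 66 mm above the table).
- pin_stand: Dark wooden block 60 x 60 x 60 mm, fixed, with a 15 mm hole in which the pin waits; origin at the centre of its underside. To the left or to the right of the board.
- tin: Red tin 66 mm in diameter, 100 mm tall, a bystander on the other side of the board from the pin stand; origin at the centre of its underside.
- bottle: Amber bottle with a yellow cap, 56 mm in diameter, 160 mm tall, a bystander beside the far end of the board; origin at the centre of its underside.
- sweets: Green packet 100 x 70 x 45 mm, a bystander beside the far end of the board; origin at the centre of its underside.
Things that resemble listed ones, but are neither listed nor needed, are in the scene too. What is meant by the part that bears pin_grip is not black, and is the larger of those in its own colour. There is more than one size of the coaster_mid; the job needs the larger.

How it is judged (in metres and radians):
On the way:
1. the holes of the three coasters are in line with one another (within 4 mm) (horizontal distance between coaster_low and coaster_mid below 0.004 m and horizontal distance between each of coaster_mid, coaster_low and coaster_top below 0.004 m), for 0.2 s.
At the end, for the whole second after the job is handed in: Coasters flat (0.06 rad), in line within 4 mm, square to the board within 0.12 rad; pin upright (0.08 rad) through all three into the base, tip within 4 mm of each hole axis and 24 mm of the board centre, at most 19 mm above the table; all at rest, released (all of step 1 and horizontal distance between pin_tip and coaster_low below 0.004 m and horizontal distance between pin_tip and coaster_mid below 0.004 m and horizontal distance between pin_tip and coaster_top below 0.004 m and angle between the x axis of each of coaster_low, coaster_mid, coaster_top and the x axis of board, either way round below 0.12 rad and angle between each of coaster_low, coaster_mid, coaster_top's own z axis and vertical below 0.06 rad and height (world z) of pin_tip below 0.019 m and angle between pin_grip's own z axis and vertical below 0.08 rad and horizontal distance between pin_tip and board below 0.024 m and linear speed of each of pin, coaster_low, coaster_mid, coaster_top below 0.02 m/s); the robot touches nothing.
It fails at once if the fingers push on the coasters (or anything but the pin) with more than 25 N in all (contact force between the fingers and anything else above 25 N and contact force between the fingers and pin below 0.1 N).
It fails at once if the pin presses on a coaster with more than 25 N (contact force between pin and coaster_low above 25 N or contact force between pin and coaster_mid above 25 N or contact force between pin and coaster_top above 25 N).
It fails at once if a bystander is moved more than 30 mm or tipped (distance of any of tin, bottle, sweets from where it was at the start of the episode above 0.03 m or angle between any of tin, bottle, sweets's own z axis and vertical above 0.3 rad).
It also fails if it takes over 72 s, if anything falls off the work surface, if the arm or the gripper's body presses on something with over 40 N, if the wrist force passes 120 N, or if a joint passes its speed limit or range.

ROBOT

A 6-joint arm with a two-finger parallel gripper is mounted at the origin on the work surface. World frame = base frame: x ahead of the robot, y to its left, z up, the work surface at z = 0. Lengths are in mm, angles in rad, forces in N, time in s.
With the tool pointing down it reaches from about 275 to 750 mm from the base axis. Payload 10.2 kg.
Tool frame: the origin (TCP) lies between the finger pads; the fingertips stand 22 mm ahead of it and the grasp point (between the pads) lies 3 mm ahead of it (ctrl.nose_length is the distance from the TCP to the fingertips, in mm); y points along the fingers, z is the direction in which the jaws open and shut, and the axes are right-handed (so a half turn about y gives the same grasp; the last joint's range is limited). The gripper opens to 85 mm and grips with 20 to 120 N. Pads are 22 mm wide; open, the fingers measure 114 mm over their backs; the gripper's body (76 mm by 85 mm) begins 54 mm behind the grasp point. The pads swing forward as they close: fully open they stand 13 mm farther back than shut.
Start: joints at [1.059, 0.313, 1.498, -0, 1.331, -0.223], TCP at [149.534, 503.26, 253.294] pointing down, gripper open.
Joint ranges: [-2.94, 2.94], [-0.97, 2.17], [0.19, 2.56], [-1.23, 4.37], [0.02, 3.11], [-2.88, 2.88]. Speed limits (rad/s): [2.39, 2.39, 3.01, 3.14, 3.14, 3.14].

INTERFACE

Orientations are given as a unit quaternion [w, x, y, z].
In Python, from rig import ctrl, eyes, models gives the robot as it stands.
- The arm moves only by the shell command python3 -m crank 'ROWS' [FORCE]. ROWS is JSON, a list of rows, each an object with "dp": the shift along the tool's x, y, z in mm, a list of three; "roll": the turn about the tool's y in rad; "gripper": the closure in counts, from 0 (fully open) to 255 (shut). A call has 1 to 10 rows; each row is the pose to reach, as a shift and turn from the pose commanded when the call began, along the tool's axes at that moment; what a row does not reach only later rows make up. A row lasts 1/12 s, in which the tool goes at most 41.7 mm and 7.16 degrees, less where a joint would pass 70% of its speed; a pose out of reach is approached as far as the arm can. A call with a gripper value outside its range is refused whole. The fingers move at their own pace and stop on an object; FORCE is the grip in N (left out, the last holds). Time passes only in rows, so rows that repeat a pose let the fingers close. It gives the time, the measured TCP pose, the force and the opening at its end, in the units of the state.
- ctrl.sense(): the state, without advancing time (a new reading comes with each control period).
- eyes.capture(name): name is "scene" or "top"; returns a dict with "color" (400x640x3 uint8, red, green, blue), "fx", "fy", "cx", "cy" (pixels), "R" (3x3) and "t" (3): a world point X has camera coordinates R X + t. Camera axes: x right, y down, z forward; pixel columns grow to the right and rows downward; lengths in mm; the calibration is good to about 2 mm. A picture is of the moment at which its call begins. There is no depth.
- ctrl.finish_job(): hands the job in, once; it reports no verdict.
Trained networks look in a picture, given as the dict that the camera call returned (one of the last four; its "shot" number tells which), for a name from the list of things; names that differ only in an ending like _2 or _b are one class to them, and where a whole thing is asked for, a point or a joint stands for the part that bears it (a point fixed in the world has none). Each returns a list of dicts, best first, with "confidence" (0 to 1); they miss things now and then, are a little off and sometimes report something else, mostly with a low value. They report only what shows in the picture. A call takes as long as a camera call. They do not tell look-alikes from the thing itself.
- models.spot_in(picture, label): "extent" ([centre column, centre row, width, height] in pixels, round what is visible of it).
- models.spot_point(picture, label): "centre" ([column, row] in pixels: a listed point, or the origin of a listed thing).
The state is a dict: "time_s": time; "joints": joint angles; "dq": joint speeds; "tau": joint torques, N m; "eef_pos": TCP position; "ee_rot": TCP orientation; "force": force on the tool from outside, world axes, zero at the start; "wrist_torque": the same for the moment, N m; "grip_width": opening from 0.0 (shut) to 1.0 (fully open).
Only numpy, scipy, OpenCV 4.12 (cv2) and the standard library are available. Lean on these libraries where they do the work, as an engineer would, in place of code of your own. Each camera call takes 0.05 s, during which the arm holds its last target. There are 200 camera calls.

## Working session

There is one attempt and no reset: what is moved stays moved. The work goes in short steps, Python scripts to look and compute and a shell command to move; the robot and the scene stay as the last step left them, time stands still between calls to the robot, and variables do not carry over. Pictures are saved under pics/ and viewed, about 8 in all and at most 12, crops included, and the job is handed in when it is done.

```bash
ls; mkdir -p pics; cat > h.py <<'E'
import numpy as np, cv2
from rig import ctrl, eyes, models
def ray(p,uv):
    d=np.array([(uv[0]-p['cx'])/p['fx'],(uv[1]-p['cy'])/p['fy'],1.0]);R=np.array(p['R']);t=np.array(p['t'])
    return -R.T@t, R.T@d
def atz(p,uv,z):
    o,d=ray(p,uv); return o+d*(z-o[2])/d[2]
def tri(p1,u1,p2,u2):
    o1,d1=ray(p1,u1);o2,d2=ray(p2,u2);d1=d1/np.linalg.norm(d1);d2=d2/np.linalg.norm(d2)
    s=np.linalg.lstsq(np.c_[d1,-d2],o2-o1,rcond=None)[0];a=o1+s[0]*d1;b=o2+s[1]*d2
    return (a+b)/2,np.linalg.norm(a-b)
def proj(p,X):
    c=np.array(p['R'])@np.array(X,float)+np.array(p['t']);return np.array([p['fx']*c[0]/c[2]+p['cx'],p['fy']*c[1]/c[2]+p['cy']])
E
python3 - <<'E'
from h import *
np.set_printoptions(precision=1,suppress=True)
s=ctrl.sense();print(s, ctrl.nose_length)
P={n:eyes.capture(n) for n in('scene','top')}
for n,p in P.items():
    cv2.imwrite(f'pics/{n}0.png',p['color'][:,:,::-1]); print(n,p['fx'],'cam at',ray(p,(0,0))[0], 'axis',np.array(p['R'])[2])
    for l in 'board stop_nominal coaster_low coaster_mid coaster_top pin_grip pin_tip pin_stand tin bottle sweets'.split():
        print(l,[(np.round(r['centre']).tolist(),round(r['confidence'],2)) for r in models.spot_point(p,l)][:4])
    for l in ['pin_grip','coaster_mid','coaster_low','coaster_top','pin_stand']:
        print('box',l,[(np.round(r['extent']).tolist(),round(r['confidence'],2)) for r in models.spot_in(p,l)][:4])
E
```

```text
pics
{'time_s': 0.0, 'joints': array([ 1.1,  0.3,  1.5,  0. ,  1.3, -0.2]), 'dq': array([-0.,  0., -0., -0.,  0., -0.]), 'tau': array([  0. , -41.2, -26. ,  -0. ,   0. ,   0. ]), 'eef_pos': array([149.4, 503. , 252.7]), 'ee_rot': array([-0.7,  0.7, -0.1,  0.1]), 'force': array([-0. ,  0.3,  0.7]), 'wrist_torque': array([-0.,  0., -0.]), 'grip_width': 0.9993135446360991} 22.0
scene 382.8896264624891 cam at [1080.8 -479.3  633.1] axis [-0.6  0.5 -0.6]
board [([346.0, 219.0], 0.76)]
stop_nominal []
coaster_low [([349.0, 212.0], 0.74)]
coaster_mid [([308.0, 178.0], 0.9)]
coaster_top [([350.0, 206.0], 0.96)]
pin_grip [([222.0, 229.0], 0.95), ([170.0, 245.0], 0.72), ([190.0, 210.0], 0.66)]
pin_tip [([231.0, 255.0], 0.92), ([177.0, 269.0], 0.73)]
pin_stand [([200.0, 240.0], 0.63)]
tin [([390.0, 151.0], 0.71)]
bottle [([445.0, 193.0], 0.85)]
sweets [([280.0, 287.0], 0.87)]
box pin_grip [([192.0, 213.0, 19.0, 28.0], 0.79), ([172.0, 255.0, 14.0, 31.0], 0.69), ([339.0, 221.0, 39.0, 27.0], 0.65), ([227.0, 238.0, 19.0, 44.0], 0.59)]
box coaster_mid [([306.0, 177.0, 31.0, 21.0], 0.93), ([333.0, 21
[... 456 characters left out ...]
_grip [([440.0, 198.0], 0.63), ([456.0, 236.0], 0.46), ([486.0, 221.0], 0.46)]
pin_tip [([432.0, 202.0], 0.6), ([482.0, 224.0], 0.46)]
pin_stand [([449.0, 239.0], 0.75)]
tin [([191.0, 239.0], 0.82)]
bottle [([210.0, 148.0], 0.9)]
sweets [([416.0, 151.0], 0.91)]
box pin_grip [([456.0, 236.0, 19.0, 16.0], 0.75), ([438.0, 201.0, 14.0, 10.0], 0.74), ([486.0, 221.0, 11.0, 14.0], 0.53)]
box coaster_mid [([309.0, 256.0, 33.0, 36.0], 0.66), ([320.0, 175.0, 86.0, 92.0], 0.59), ([420.0, 148.0, 53.0, 50.0], 0.33)]
box coaster_low [([338.0, 174.0, 5.0, 37.0], 0.52)]
box coaster_top [([318.0, 170.0, 41.0, 41.0], 0.95)]
box pin_stand [([452.0, 239.0, 36.0, 36.0], 0.56), ([320.0, 175.0, 90.0, 90.0], 0.53)]
```

```bash
python3 - <<'E'
import cv2,numpy as np
a=cv2.imread('pics/top0.png');b=cv2.imread('pics/scene0.png')
x=cv2.resize(a[100:290,160:520],None,fx=2.2,fy=2.2,interpolation=3)
cv2.imwrite('pics/c1.png',x)
y1=cv2.resize(b[140:320,150:410],None,fx=3,fy=3,interpolation=3);cv2.imwrite('pics/c2.png',y1)
E
```

```text
(no output)
```

View pics/c1.png

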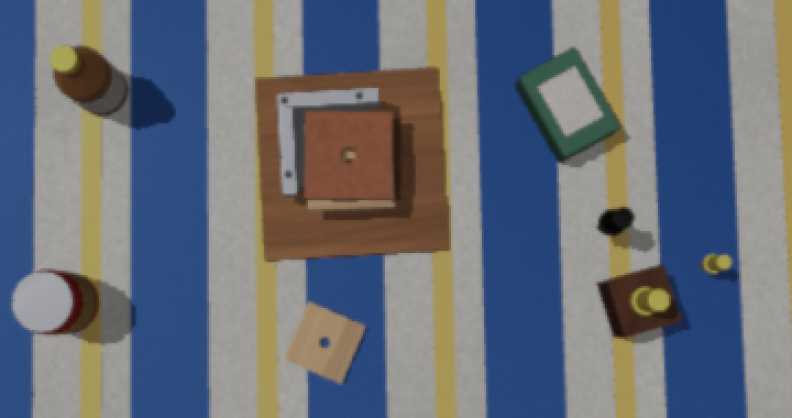

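View pics/c2.png

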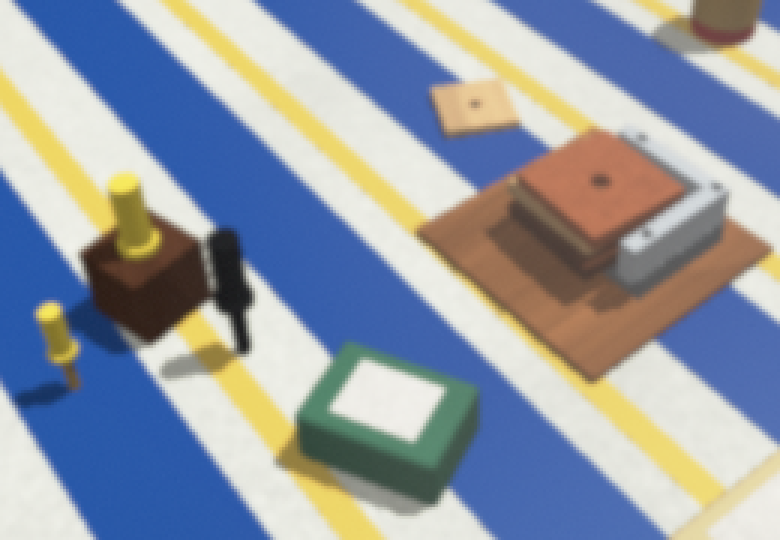

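The top view shows the stack on the board with the fences up and left, at about (318,170). The candidates for the pin are:
- **Yellow in the dark stand:** top (456,236), scene (192,213).
- **Small loose yellow:** top (486,221), scene (172,255).
- **Black:** top (438,201), scene (227,238).

The one in the stand is the larger yellow, so it is the pin. The small pale coaster at top (309,256) is a decoy; the real mid is inside the stack. The enlarged crops confirm both.

```bash
python3 - <<'E'
from h import *
np.set_printoptions(precision=1,suppress=True)
T=eyes.capture('top');S=eyes.capture('scene')
print('grip spot',tri(T,(456,236),S,(190,210)))
hsvT=cv2.cvtColor(T['color'],cv2.COLOR_RGB2HSV);hsvS=cv2.cvtColor(S['color'],cv2.COLOR_RGB2HSV)
def blob(h,box,lo,hi):
    x0,y0,x1,y1=box;m=cv2.inRange(h,lo,hi);k=np.zeros_like(m);k[y0:y1,x0:x1]=m[y0:y1,x0:x1]
    c=max(cv2.findContours(k,0,1)[0],key=cv2.contourArea);return c
cT=blob(hsvT,(444,224,472,248),(18,110,60),(35,255,255));cS=blob(hsvS,(184,195,206,232),(18,110,60),(35,255,255))
for n,c in(('T',cT),('S',cS)): print(n,'yellow bbox',cv2.boundingRect(c),cv2.minAreaRect(c))
# top of handle by bright-ness circle
r=blob(hsvT,(295,145,345,195),(0,90,60),(12,255,255));R=cv2.minAreaRect(r);print('red top',R)
q=cv2.boxPoints(R);print(np.array([atz(T,u,66) for u in q]))
print('hole top', [atz(T,(u),66) for u in [(318.5,170.3)]], 'S',atz(S,(350,200.3),66), tri(T,(318.5,170.3),S,(350,200.3)))
bc=[(257,78),(438,67),(450,250),(265,260)]
B=np.array([atz(T,(u/2.2+160,v/2.2+100),8) for u,v in bc]);print('board',B,B.mean(0),np.linalg.norm(np.diff(B,axis=0),axis=1))
bs=[(418,232),(592,382),(775,248)]
print('boardS',np.array([atz(S,(u/3+150,v/3+140),8) for u,v in bs]))
for n,l in(('tin',100),('bottle',160),('sweets',45)): print(n,[atz(T,x['centre'],0) for x in models.spot_point(T,n)[:1]])
print('stand top corners T',np.array([atz(T,(u/2.2+160,v/2.2+100),60) for u,v in [(598,283),(662,266),(682,322),(616,338)]]))
print('handle top T@112',atz(T,(459,236.4),112),'S',atz(S,(191.7,200.3),112), tri(T,(459,236.4),S,(191.7,200.3)))
print('fence corner inner T@64', atz(T,(297/2.2+160,107/2.2+100),64))
for z in(66,):
  print(np.array([atz(T,(u/2.2+160,v/2.2+100),z) for u,v in [(305,110),(394,110),(396,201),(303,200)]]))
cv2.imwrite('pics/z1.png',cv2.resize(T['color'][130:220,270:370,::-1],None,fx=6,fy=6,interpolation=cv2.INTER_CUBIC))
E
```

```text
grip spot (array([ 469.4, -309.8,   90.3]), np.float64(6.094842308680538))
T yellow bbox (446, 230, 19, 14) ((455.0, 236.5), (13.0, 18.0), 90.0)
S yellow bbox (184, 198, 20, 29) ((191.47166442871094, 213.18980407714844), (28.741300582885742, 17.617351531982422), 64.79888153076172)
red top ((319.5, 169.5), (49.0, 49.0), 90.0)
[[684.4  43.1  66. ]
 [681.8 -68.3  66. ]
 [570.  -65.8  66. ]
 [572.3  44.6  66. ]]
hole top [array([625.1,  -9.4,  66. ])] S [630.7 -11.8  66. ] (array([626.4,  -8.6,  61.1]), np.float64(1.727199616048529))
board [[ 720.1   90.6    8. ]
 [ 727.7 -106.7    8. ]
 [ 528.3 -114.5    8. ]
 [ 521.5   84.1    8. ]] [624.4 -11.6   8. ] [197.4 199.6 198.7]
boardS [[ 540.9 -117.     8. ]
 [ 734.8 -110.2    8. ]
 [ 726.9   89.3    8. ]]
tin [array([480.1, 300.5,   0. ])]
bottle [array([703.1, 261. ,   0. ])]
sweets []
stand top corners T [[ 488.5 -260.9   60. ]
 [ 504.6 -326.5   60. ]
 [ 447.4 -344.3   60. ]
 [ 432.5 -277.    60. ]]
handle top T@112 [ 469.4 -308.1  112. ] S [ 467.  -303.7  112. ] (array([ 470. , -306. ,  115.3]), np.float64(2.789210384615075))
fence corner inner T@64 [676.4  43.4  64. ]
[[672.7  35.   66. ]
 [670.6 -56.9  66. ]
 [576.2 -57.   66. ]
 [579.2  38.4  66. ]]
```

View pics/z1.png

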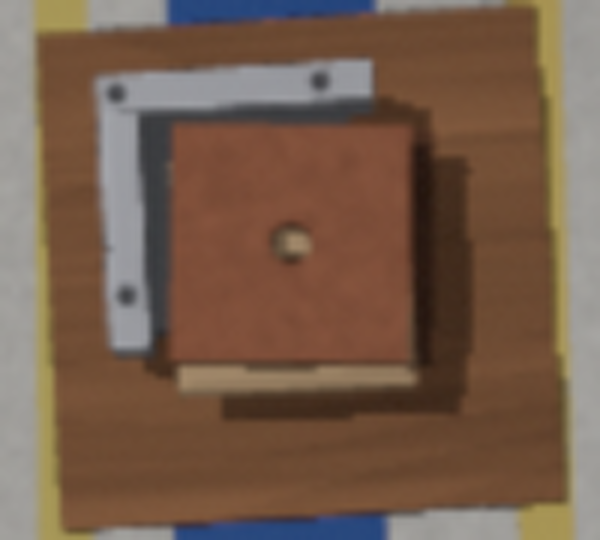

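Upper crop: the stack sits short of the fences, the red coaster's hole is at about top (318.5,170.5), and the mid sticks out on the −x side. Next I compute the tool axes and the approach.

```bash
cat >> h.py <<'E'
from scipy.spatial.transform import Rotation as Ro
def goto(X,yaw,s=None):
    """dp and roll to bring TCP to X with jaws (tool z) along heading yaw (mod pi)"""
    s=s or ctrl.sense();q=s['ee_rot'];M=Ro.from_quat([q[1],q[2],q[3],q[0]]).as_matrix()
    dp=M.T@(np.array(X,float)-s['eef_pos']);z=M[:,2];cur=np.arctan2(z[1],z[0])
    a=(yaw-cur+np.pi/2)%np.pi-np.pi/2
    sg=np.sign(M[2,1]) # tool y down => turn about y is negative about world z
    print('t',s['time_s'],'pos',s['eef_pos'],'dp',dp.round(1),'roll',(a*sg).round(3),'q6',s['joints'][5].round(2),'yaw',cur.round(3),'F',s['force'])
    return M
E
python3 - <<'E'
from h import *
np.set_printoptions(precision=2,suppress=True)
T=eyes.capture('top')
pts=lambda L,z:np.array([atz(T,(u/6+270,v/6+130),z) for u,v in L])
f=pts([(140,110),(373,98),(152,350)],64);print('fence inner',f)
ux=np.array([np.cos(.039),np.sin(.039)]);uy=np.array([-ux[1],ux[0]])
print('hole pred',f[0,:2]-45*(ux+uy), 'x-off',f[:2,:2]@ux-45,'y-off',f[[0,2],:2]@uy-45)
print('top coaster',pts([(172,124),(412,124),(414,364),(168,362)],66))
print('mid edge',pts([(180,392),(415,386)],54))
M=goto([540,-14,250],np.pi/2+.039);print(M)
E
```

```text
fence inner [[677.16  47.15  64.  ]
 [679.77 -41.41  64.  ]
 [585.36  43.85  64.  ]]
hole pred [633.94   0.43] x-off [633.48 632.64] y-off [-24.29 -24.01]
top coaster [[671.12  34.93  66.  ]
 [669.08 -55.95  66.  ]
 [577.79 -54.75  66.  ]
 [580.47  37.74  66.  ]]
mid edge [[570.21  34.14  54.  ]
 [570.66 -55.11  54.  ]]
t 2.0 pos [149.52 503.25 253.28] dp [ 521.6    3.3 -384.6] roll -0.328 q6 -0.22 yaw 1.282 F [-0.44  0.42 -0.24]
[[ 0.96 -0.    0.28]
 [-0.28 -0.    0.96]
 [-0.   -1.   -0.  ]]
```

```bash
A='x'; python3 -m crank '[{"dp":[260,0,-192],"roll":-0.17,"gripper":105},{"dp":[260,0,-192],"roll":-0.17,"gripper":105},{"dp":[260,0,-192],"roll":-0.17,"gripper":105},{"dp":[260,0,-192],"roll":-0.17,"gripper":105},{"dp":[260,0,-192],"roll":-0.17,"gripper":105},{"dp":[521,0,-384],"roll":-0.328,"gripper":105},{"dp":[521,0,-384],"roll":-0.328,"gripper":105},{"dp":[521,0,-384],"roll":-0.328,"gripper":105},{"dp":[521,0,-384],"roll":-0.328,"gripper":105},{"dp":[521,0,-384],"roll":-0.328,"gripper":105}]' 40
python3 -c "
from h import *
goto([540,-14,44],np.pi/2+.039)"
```

```text
time_s: 2.83
eef_pos: [394.6, 178.2, 253.6]
ee_rot: [0.707, -0.707, -0.014, 0.014]
force: [1.6, 0.4, -0.5]
grip_width: 0.59
t 2.8333 pos [394.58588474 178.20293972 253.58684083] dp [ 137.6  209.6 -197.8] roll 0.0 q6 -1.46 yaw 1.61 F [ 1.60970902  0.38502648 -0.47874903]
```

```bash
python3 -m crank '[{"dp":[138,0,-198]},{"dp":[138,0,-198]},{"dp":[138,0,-198]},{"dp":[138,0,-198]},{"dp":[138,0,-198]},{"dp":[138,0,-198]},{"dp":[138,0,-198]},{"dp":[138,130,-198]},{"dp":[138,130,-198]},{"dp":[138,130,-198]}]'
python3 -c "
from h import *
np.set_printoptions(precision=2,suppress=True)
goto([540,-14,44],np.pi/2+.039)
p=eyes.capture('scene');cv2.imwrite('pics/s1.png',cv2.resize(p['color'][100:300,200:460,::-1],None,fx=3,fy=3))"
```

```text
t 2.8333 pos [394.59 178.2  253.59] dp [ 137.6  209.6 -197.8] roll 0.0 q6 -1.46 yaw 1.61 F [ 1.61  0.39 -0.48]$[0]: bad value
```

View pics/s1.png

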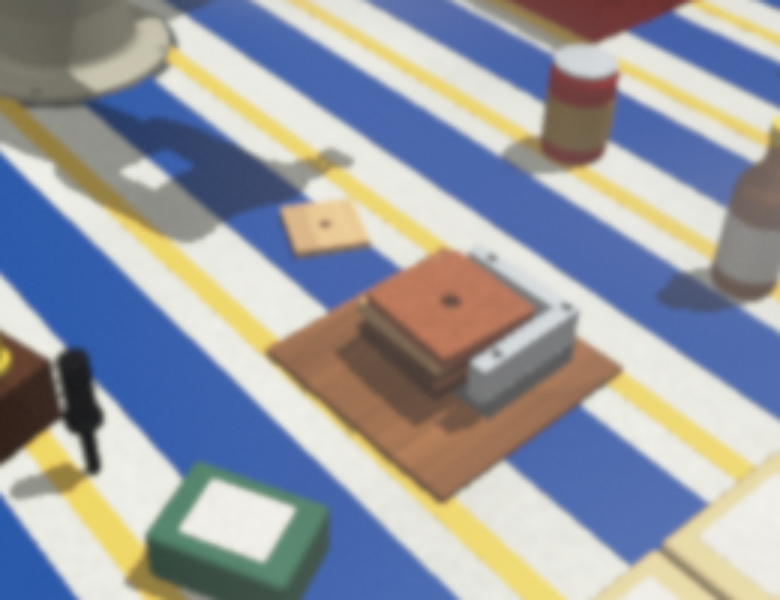

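The move was refused because every row needs all its fields, so nothing moved. The picture shows the stack untouched at about crop (450,310). I'll resend the full rows.

```bash
python3 -m crank '[{"dp":[138,0,-198],"roll":0,"gripper":105},{"dp":[138,0,-198],"roll":0,"gripper":105},{"dp":[138,0,-198],"roll":0,"gripper":105},{"dp":[138,0,-198],"roll":0,"gripper":105},{"dp":[138,0,-198],"roll":0,"gripper":105},{"dp":[138,0,-198],"roll":0,"gripper":105},{"dp":[138,0,-198],"roll":0,"gripper":105},{"dp":[138,130,-198],"roll":0,"gripper":105},{"dp":[138,130,-198],"roll":0,"gripper":105},{"dp":[138,130,-198],"roll":0,"gripper":105}]'
python3 -c "
from h import *
np.set_printoptions(precision=2,suppress=True)
goto([540,-14,44],np.pi/2+.039)"
```

```text
time_s: 3.72
eef_pos: [539.3, -12.2, 127.1]
ee_rot: [-0.707, 0.707, 0.014, -0.013]
force: [0.5, -0.5, 0.2]
grip_width: 0.586
t 3.7167 pos [539.34 -12.25 127.12] dp [ 0.5 83.1 -1.7] roll -0.0 q6 -1.85 yaw 1.61 F [ 0.54 -0.45  0.16]
```

```bash
python3 -m crank '[{"dp":[0,30,0],"roll":0,"gripper":105},{"dp":[0,60,0],"roll":0,"gripper":105},{"dp":[0,80,0],"roll":0,"gripper":105},{"dp":[0,83,0],"roll":0,"gripper":105},{"dp":[0,83,0],"roll":0,"gripper":105},{"dp":[3,83,0],"roll":0,"gripper":105},{"dp":[6,83,0],"roll":0,"gripper":105},{"dp":[9,83,0],"roll":0,"gripper":105},{"dp":[12,83,0],"roll":0,"gripper":105},{"dp":[12,83,0],"roll":0,"gripper":105}]'
python3 -c "
from h import *
np.set_printoptions(precision=2,suppress=True)
goto([550,-14,44],np.pi/2+.039)
p=eyes.capture('scene');cv2.imwrite('pics/s2.png',cv2.resize(p['color'][100:300,260:460,::-1],None,fx=3,fy=3))"
```

```text
time_s: 4.55
eef_pos: [552.3, -12.0, 46.0]
ee_rot: [-0.707, 0.707, 0.014, -0.013]
force: [-0.1, -0.7, 0.3]
grip_width: 0.589
t 4.55 pos [552.3  -11.97  46.  ] dp [-2.4  2.  -1.9] roll 0.0 q6 -1.84 yaw 1.61 F [-0.05 -0.68  0.3 ]
```

View pics/s2.png

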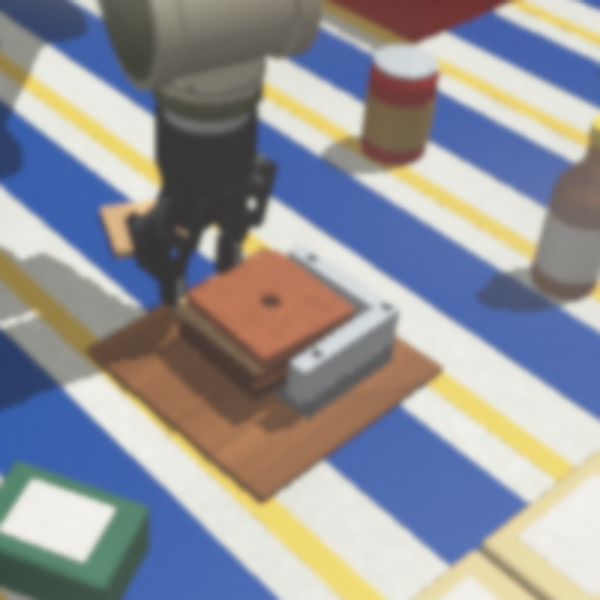

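```bash
python3 -m crank '[{"dp":[0,6,0],"roll":0,"gripper":105},{"dp":[1,6,0],"roll":0,"gripper":105},{"dp":[3,6,0],"roll":0,"gripper":105},{"dp":[4.5,6,0],"roll":0,"gripper":105},{"dp":[6,6,0],"roll":0,"gripper":105},{"dp":[7.5,6,0],"roll":0,"gripper":105},{"dp":[9,6,0],"roll":0,"gripper":105},{"dp":[10.5,6,0],"roll":0,"gripper":105},{"dp":[12,6,0],"roll":0,"gripper":105},{"dp":[13,6,0],"roll":0,"gripper":105}]'
python3 -m crank '[{"dp":[0.8,0,0],"roll":0,"gripper":105},{"dp":[1.6,0,0],"roll":0,"gripper":105},{"dp":[2.4,0,0],"roll":0,"gripper":105},{"dp":[3.2,0,0],"roll":0,"gripper":105},{"dp":[4,0,0],"roll":0,"gripper":105},{"dp":[4.8,0,0],"roll":0,"gripper":105},{"dp":[5.6,0,0],"roll":0,"gripper":105},{"dp":[6,0,0],"roll":0,"gripper":105}]'
python3 -c "
from h import *
np.set_printoptions(precision=2,suppress=True)
goto([578,-14,38],np.pi/2+.039)
p=eyes.capture('scene');cv2.imwrite('pics/s3.png',cv2.resize(p['color'][120:260,280:440,::-1],None,fx=4,fy=4))"
```

```text
time_s: 5.43
eef_pos: [564.6, -11.4, 39.3]
ee_rot: [-0.707, 0.707, 0.014, -0.014]
force: [0.0, -0.4, -0.2]
grip_width: 0.592
time_s: 6.1
eef_pos: [570.5, -11.2, 39.3]
ee_rot: [0.707, -0.707, -0.014, 0.014]
force: [-1.3, 0.7, -0.6]
grip_width: 0.591
t 6.1 pos [570.48 -11.15  39.29] dp [ 7.4  1.3 -3.1] roll 0.0 q6 -1.83 yaw 1.61 F [-1.28  0.73 -0.58]
```

```bash
cat > guard.py <<'E'
import sys,numpy as np
from rig import ctrl
s=ctrl.sense();f=np.array(s['force']);print(s['time_s'],s['eef_pos'].round(2),f.round(2))
sys.exit(1 if np.linalg.norm(f[:2])>float(sys.argv[1]) else 0)
E
python3 -m crank '[{"dp":[0.7,0,0],"roll":0,"gripper":105},{"dp":[1.4,0,0],"roll":0,"gripper":105},{"dp":[2,0,0],"roll":0,"gripper":105},{"dp":[2.5,0,0],"roll":0,"gripper":105}]' >/dev/null; python3 guard.py 4 && python3 -m crank '[{"dp":[0.5,0,0],"roll":0,"gripper":105},{"dp":[1,0,0],"roll":0,"gripper":105},{"dp":[1.5,0,0],"roll":0,"gripper":105},{"dp":[1.5,0,0],"roll":0,"gripper":105}]' >/dev/null; python3 guard.py 4 && python3 -m crank '[{"dp":[0.5,0,0],"roll":0,"gripper":105},{"dp":[1,0,0],"roll":0,"gripper":105},{"dp":[1,0,0],"roll":0,"gripper":105}]' >/dev/null; python3 guard.py 4 && python3 -m crank '[{"dp":[0.5,0,0],"roll":0,"gripper":105},{"dp":[1,0,0],"roll":0,"gripper":105},{"dp":[1,0,0],"roll":0,"gripper":105}]' >/dev/null; python3 guard.py 4
```

```text
6.4833 [572.93 -11.04  39.29] [-0.71 -0.49  0.27]
6.8167 [574.49 -10.98  39.32] [-0.2   0.54  0.45]
7.0667 [575.47 -10.99  39.3 ] [-0.83  0.19  0.39]
7.3167 [576.46 -10.95  39.32] [-0.12  0.83  0.16]
```

```bash
python3 -m crank '[{"dp":[0.5,0,0],"roll":0,"gripper":105},{"dp":[1,0,0],"roll":0,"gripper":105},{"dp":[1,0,0],"roll":0,"gripper":105}]' >/dev/null; python3 guard.py 4 && python3 -m crank '[{"dp":[0.5,0,0],"roll":0,"gripper":105},{"dp":[1,0,0],"roll":0,"gripper":105},{"dp":[1,0,0],"roll":0,"gripper":105}]' >/dev/null; python3 guard.py 4 && python3 -m crank '[{"dp":[0.5,0,0],"roll":0,"gripper":105},{"dp":[1,0,0],"roll":0,"gripper":105},{"dp":[1,0,0],"roll":0,"gripper":105}]' >/dev/null; python3 guard.py 4 && python3 -m crank '[{"dp":[0.5,0,0],"roll":0,"gripper":105},{"dp":[1,0,0],"roll":0,"gripper":105},{"dp":[1,0,0],"roll":0,"gripper":105}]' >/dev/null; python3 guard.py 4 && python3 -m crank '[{"dp":[0.5,0,0],"roll":0,"gripper":105},{"dp":[1,0,0],"roll":0,"gripper":105},{"dp":[1,0,0],"roll":0,"gripper":105}]' >/dev/null; python3 guard.py 4
python3 -c "
from h import *
p=eyes.capture('scene');cv2.imwrite('pics/s4.png',cv2.resize(p['color'][120:260,280:440,::-1],None,fx=4,fy=4))"
```

```text
7.5667 [577.45 -10.89  39.27] [-0.67  0.42 -0.5 ]
7.8167 [577.79 -10.78  39.1 ] [-4.29 -0.11  1.44]
7.8167 [577.79 -10.78  39.1 ] [-4.29 -0.11  1.44]
7.8167 [577.79 -10.78  39.1 ] [-4.29 -0.11  1.44]
7.8167 [577.79 -10.78  39.1 ] [-4.29 -0.11  1.44]
```

View pics/s4.png

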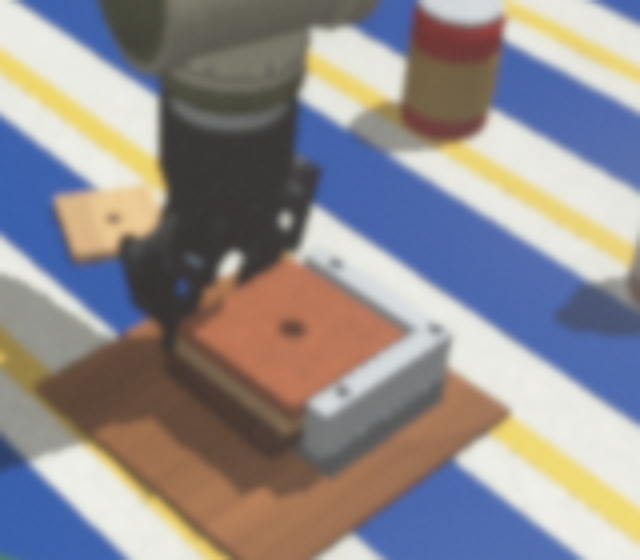

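```bash
python3 -m crank '[{"dp":[0.5,0,0],"roll":0,"gripper":105},{"dp":[1,0,0],"roll":0,"gripper":105},{"dp":[1,0,0],"roll":0,"gripper":105}]'; python3 -m crank '[{"dp":[-3,0,0],"roll":0,"gripper":105},{"dp":[-12,0,0],"roll":0,"gripper":105},{"dp":[-12,-30,0],"roll":0,"gripper":105},{"dp":[-12,-70,0],"roll":0,"gripper":105},{"dp":[-12,-70,0],"roll":0,"gripper":105}]'
python3 -c "
from h import *
np.set_printoptions(precision=2,suppress=True)
goto([637.5,-90,109],.039)"
```

```text
time_s: 8.12
eef_pos: [577.7, -10.6, 38.6]
ee_rot: [0.707, -0.707, -0.012, 0.016]
force: [-9.9, -0.5, 2.0]
grip_width: 0.584
time_s: 8.53
eef_pos: [570.7, -11.8, 116.2]
ee_rot: [-0.706, 0.708, 0.018, -0.01]
force: [0.9, -0.5, 1.8]
grip_width: 0.587
t 8.5333 pos [570.66 -11.85 116.2 ] dp [ 63.6   8.2 -80.7] roll -1.57 q6 -1.84 yaw 1.61 F [ 0.89 -0.47  1.8 ]
```

```bash
python3 -m crank '[{"dp":[10,0,-30],"roll":0.12,"gripper":105},{"dp":[20,0,-60],"roll":0.24,"gripper":105},{"dp":[40,0,-80],"roll":1.57,"gripper":105},{"dp":[62,0,-80],"roll":1.57,"gripper":105},{"dp":[62,0,-80],"roll":1.57,"gripper":105},{"dp":[62,0,-80],"roll":1.57,"gripper":105},{"dp":[62,0,-80],"roll":1.57,"gripper":105},{"dp":[62,0,-80],"roll":1.57,"gripper":105},{"dp":[62,0,-80],"roll":1.57,"gripper":105},{"dp":[62,0,-80],"roll":1.57,"gripper":105}]'
python3 -c "
from h import *
np.set_printoptions(precision=2,suppress=True)
goto([637.5,-90,39],.039)"
```

```text
time_s: 9.37
eef_pos: [632.9, -88.9, 109.5]
ee_rot: [0.582, -0.582, 0.401, -0.402]
force: [0.2, -0.2, 0.1]
grip_width: 0.585
t 9.3667 pos [632.94 -88.86 109.45] dp [ 2.6 70.5  3.8] roll 0.325 q6 -0.69 yaw 0.364 F [ 0.18 -0.21  0.08]
```

```bash
python3 -m crank '[{"dp":[2.5,0,4],"roll":0.325,"gripper":105},{"dp":[2.5,0,4],"roll":0.325,"gripper":105},{"dp":[2.5,0,4],"roll":0.325,"gripper":105},{"dp":[2.5,20,4],"roll":0.325,"gripper":105},{"dp":[2.5,50,4],"roll":0.325,"gripper":105},{"dp":[2.5,66,4],"roll":0.325,"gripper":105},{"dp":[2.5,70,4],"roll":0.325,"gripper":105},{"dp":[2.5,70,4],"roll":0.325,"gripper":105}]'
python3 -c "
from h import *
np.set_printoptions(precision=2,suppress=True)
print(goto([636,-56,39],.039))
p=eyes.capture('scene');cv2.imwrite('pics/s5.png',cv2.resize(p['color'][120:260,280:440,::-1],None,fx=4,fy=4))"
```

```text
time_s: 10.03
eef_pos: [637.0, -89.6, 38.5]
ee_rot: [-0.511, 0.511, -0.489, 0.488]
force: [0.4, 0.7, 0.4]
grip_width: 0.588
t 10.0333 pos [636.98 -89.58  38.53] dp [-33.6  -0.5   0.5] roll 0.006 q6 -0.37 yaw 0.045 F [0.41 0.75 0.38]
[[ 0.04 -0.    1.  ]
 [-1.    0.    0.04]
 [-0.   -1.   -0.  ]]
```

View pics/s5.png

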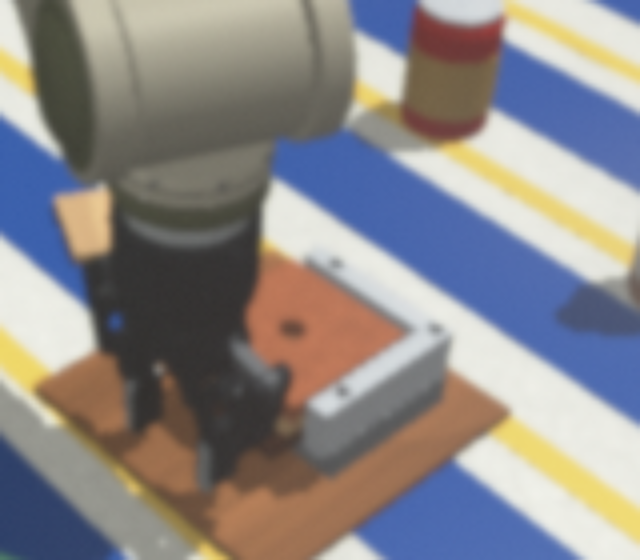

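```bash
python3 -m crank '[{"dp":[-2,0,0],"roll":0,"gripper":105},{"dp":[-5,0,0],"roll":0,"gripper":105},{"dp":[-8,0,0],"roll":0,"gripper":105},{"dp":[-11,0,0],"roll":0,"gripper":105},{"dp":[-13,0,0],"roll":0,"gripper":105},{"dp":[-14,0,0],"roll":0,"gripper":105},{"dp":[-15,0,0],"roll":0,"gripper":105},{"dp":[-16,0,0],"roll":0,"gripper":105}]'>/dev/null; python3 guard.py 5 && python3 -m crank '[{"dp":[-1,0,0],"roll":0,"gripper":105},{"dp":[-2,0,0],"roll":0,"gripper":105},{"dp":[-3,0,0],"roll":0,"gripper":105},{"dp":[-4,0,0],"roll":0,"gripper":105},{"dp":[-5,0,0],"roll":0,"gripper":105}]'>/dev/null; python3 guard.py 5 &&  python3 -m crank '[{"dp":[-1,0,0],"roll":0,"gripper":105},{"dp":[-2,0,0],"roll":0,"gripper":105},{"dp":[-3,0,0],"roll":0,"gripper":105},{"dp":[-4,0,0],"roll":0,"gripper":105}]'>/dev/null; python3 guard.py 5 &&  python3 -m crank '[{"dp":[-1,0,0],"roll":0,"gripper":105},{"dp":[-2,0,0],"roll":0,"gripper":105},{"dp":[-3,0,0],"roll":0,"gripper":105}]'>/dev/null; python3 guard.py 5
```

```text
10.75 [636.44 -73.64  39.37] [ 0.18 -0.59  0.23]
11.1667 [636.2  -68.65  39.31] [-0.67 -0.47  0.29]
11.5 [635.96 -64.59  39.31] [ 0.02 -0.66  0.6 ]
11.75 [635.85 -61.62  39.32] [ 0.11 -0.53 -0.45]
```

```bash
python3 -m crank '[{"dp":[-0.7,0,0],"roll":0,"gripper":105},{"dp":[-1.4,0,0],"roll":0,"gripper":105},{"dp":[-2,0,0],"roll":0,"gripper":105}]'>/dev/null; python3 guard.py 4 && python3 -m crank '[{"dp":[-0.5,0,0],"roll":0,"gripper":105},{"dp":[-1,0,0],"roll":0,"gripper":105},{"dp":[-1,0,0],"roll":0,"gripper":105}]'>/dev/null; python3 guard.py 4 && python3 -m crank '[{"dp":[-0.5,0,0],"roll":0,"gripper":105},{"dp":[-1,0,0],"roll":0,"gripper":105},{"dp":[-1,0,0],"roll":0,"gripper":105}]'>/dev/null; python3 guard.py 4 && python3 -m crank '[{"dp":[-0.5,0,0],"roll":0,"gripper":105},{"dp":[-1,0,0],"roll":0,"gripper":105},{"dp":[-1,0,0],"roll":0,"gripper":105}]'>/dev/null; python3 guard.py 4 && python3 -m crank '[{"dp":[-0.5,0,0],"roll":0,"gripper":105},{"dp":[-1,0,0],"roll":0,"gripper":105},{"dp":[-1,0,0],"roll":0,"gripper":105}]'>/dev/null; python3 guard.py 4 && python3 -m crank '[{"dp":[-0.5,0,0],"roll":0,"gripper":105},{"dp":[-1,0,0],"roll":0,"gripper":105},{"dp":[-1,0,0],"roll":0,"gripper":105}]'>/dev/null; python3 guard.py 4
```

```text
12.0 [635.78 -59.63  39.33] [ 0.78 -0.9  -0.22]
12.25 [635.72 -58.58  39.31] [0.01 0.25 1.03]
12.5 [635.66 -57.62  39.29] [ 0.14 -1.17  0.63]
12.75 [635.64 -56.59  39.31] [ 0.18 -0.74 -0.4 ]
13.0 [635.59 -55.7   39.31] [0.48 0.09 1.05]
13.25 [635.63 -55.59  39.41] [-0.6  -5.94 -0.9 ]
```

```bash
python3 -m crank '[{"dp":[-0.6,0,0],"roll":0,"gripper":105},{"dp":[-0.6,0,0],"roll":0,"gripper":105}]'; python3 -m crank '[{"dp":[3,0,0],"roll":0,"gripper":105},{"dp":[14,0,0],"roll":0,"gripper":105},{"dp":[14,-40,0],"roll":0,"gripper":105},{"dp":[30,-80,0],"roll":0,"gripper":60},{"dp":[70,-120,-20],"roll":0,"gripper":0},{"dp":[110,-160,-40],"roll":0,"gripper":0},{"dp":[150,-160,-60],"roll":0,"gripper":0},{"dp":[190,-160,-80],"roll":0,"gripper":0},{"dp":[190,-160,-80],"roll":0,"gripper":0}]'
python3 - <<'E'
from h import *
np.set_printoptions(precision=2,suppress=True)
T=eyes.capture('top');S=eyes.capture('scene')
a=cv2.resize(T['color'][130:220,270:370,::-1],(400,360),interpolation=cv2.INTER_CUBIC)
b=cv2.resize(S['color'][160:250,300:400,::-1],(400,360),interpolation=cv2.INTER_CUBIC)
cv2.imwrite('pics/ab.png',np.hstack([a,b]));np.save('T.npy',T,allow_pickle=True);np.save('S.npy',S,allow_pickle=True)
for n,p in(('T',T),('S',S)):
    for l in('coaster_top','coaster_low','coaster_mid','pin_grip','pin_tip','pin_stand'): print(n,l,[(np.round(r['centre'],1),round(r['confidence'],2)) for r in models.spot_point(p,l)])
goto([470,-307,200],0)
E
```

```text
time_s: 13.42
eef_pos: [635.6, -55.5, 39.5]
ee_rot: [-0.511, 0.511, -0.488, 0.489]
force: [-1.0, -9.4, 0.1]
grip_width: 0.588
time_s: 14.17
eef_pos: [563.1, -249.8, 200.6]
ee_rot: [0.511, -0.511, 0.488, -0.489]
force: [0.2, -0.2, -1.3]
grip_width: 1.001
T coaster_top [(array([312.6, 169.1]), 0.71)]
T coaster_low []
T coaster_mid [(array([310., 254.]), 0.78)]
T pin_grip []
T pin_tip []
T pin_stand []
S coaster_top [(array([357.3, 203.7]), 0.63)]
S coaster_low [(array([353.8, 213.7]), 0.45)]
S coaster_mid [(array([306.5, 176.3]), 0.63), (array([355.2, 208.5]), 0.4)]
S pin_grip [(array([189.4, 208.6]), 0.62), (array([168.1, 247. ]), 0.6)]
S pin_tip [(array([233.3, 253.7]), 0.79), (array([177.5, 272. ]), 0.6)]
S pin_stand [(array([200.7, 241.5]), 0.74)]
t 14.8667 pos [ 564.3  -247.16  199.24] dp [ 55.5  -0.8 -96.9] roll 0.046 q6 -0.65 yaw 0.046 F [ 0.51  0.34 -0.08]
```

View pics/ab.png

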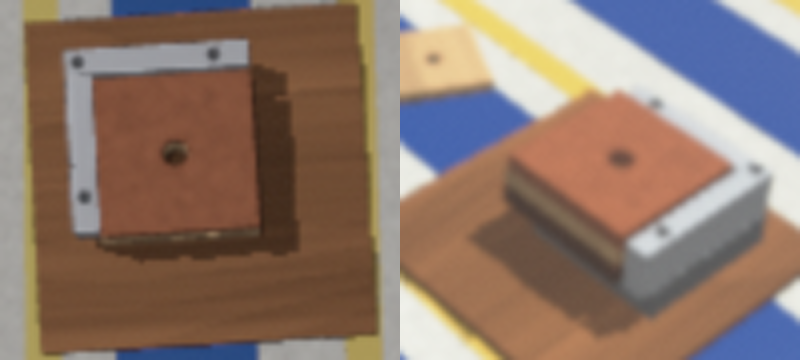

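The stack is flush with both fences, and both contacts came within 1 mm of the camera prediction. Next I measure the hole and fit the pin model to both initial views.

```bash
python3 - <<'E'
from h import *
from scipy.optimize import minimize
np.set_printoptions(precision=2,suppress=True)
T=np.load('T.npy',allow_pickle=True).item();S=np.load('S.npy',allow_pickle=True).item()
# hole: dark blob on red
for n,p,(u0,v0,u1,v1) in(('T',T,(307,162,321,175)),('S',S,(347,193,363,205))):
    w=p['color'][v0:v1,u0:u1].astype(float).sum(2);w=np.clip(np.median(w)-15-w,0,None);g=np.mgrid[v0:v1,u0:u1]
    c=(np.sum(g[1]*w)/w.sum(),np.sum(g[0]*w)/w.sum());print(n,'hole px',c,atz(p,c,66)); 
    if n=='T':cT=c
print('tri',tri(T,cT,S,c))
# pin fit: silhouettes at start
def mask(f,box):
    h=cv2.cvtColor(cv2.imread(f),cv2.COLOR_BGR2HSV);m=cv2.inRange(h,(18,110,50),(36,255,255));k=np.zeros_like(m);x0,y0,x1,y1=box;k[y0:y1,x0:x1]=m[y0:y1,x0:x1];return k/255.
M=[(T,mask('pics/top0.png',(444,224,472,248))),(S,mask('pics/scene0.png',(182,195,206,232)))]
th=np.linspace(0,2*np.pi,40)
def ren(p,x,dz):
    im=np.zeros((400*4,640*4),np.uint8)
    for r,z0,z1 in((14,60,66),(11,66,120)):
        P=[proj(p,(x[0]+r*np.cos(t),x[1]+r*np.sin(t),z+dz)) for z in(z0,z1) for t in th]
        h=cv2.convexHull(((np.array(P)+.5)*4).astype(np.float32));cv2.fillConvexPoly(im,np.round(h).astype(np.int32),255)
    return cv2.resize(im,(640,400),interpolation=cv2.INTER_AREA)/255.
for sel,dz0 in((M[:1],None),(M[1:],None),(M,None),(M,1)):
    f=lambda q:sum(np.abs(ren(p,q,q[2] if len(q)>2 else 0)-m).sum() for p,m in sel)
    x0=[470,-306]+([0] if dz0 else [])
    r=minimize(f,x0,method='Nelder-Mead',options=dict(initial_simplex=np.array([x0]+[np.array(x0)+6*np.eye(len(x0))[i] for i in range(len(x0))])));print(r.x,r.fun)
for n,u,z in(('black',(438,201),0),('small',(482,223),0)): print(n,atz(T,u,z),atz(T,u,60))
for n,u in(('black',(233,254)),('small',(177,271))): print(n,atz(S,u,0))
E
```

```text
T hole px (np.float64(312.9492086860508), np.float64(168.2569009937431)) [630.05   3.13  66.  ]
S hole px (np.float64(354.7823792123427), np.float64(199.1969143321153)) [634.64  -0.81  66.  ]
tri (array([630.79,   3.31,  61.11]), np.float64(0.00726249515744486))
[ 470.25 -306.11] 25.921568627450977
[ 475.53 -310.89] 106.94509803921568
[ 470.89 -308.18] 178.8
[ 469.87 -308.15   -5.52] 136.50196078431372
black [ 555.3  -289.54    0.  ] [ 550.4  -277.15   60.  ]
small [ 501.21 -390.7     0.  ] [ 498.99 -373.29   60.  ]
black [ 550.89 -272.71    0.  ]
small [ 519.79 -384.21    0.  ]
```

```bash
python3 -m crank '[{"dp":[41,0,-50],"roll":0,"gripper":0},{"dp":[61,0,-94],"roll":0,"gripper":0},{"dp":[61,0,-94],"roll":0,"gripper":0},{"dp":[61,0,-94],"roll":0,"gripper":0},{"dp":[61,0,-94],"roll":0,"gripper":0}]' 30
python3 -c "
from h import *
np.set_printoptions(precision=2,suppress=True)
goto([473,-308,99],.046)
p=eyes.capture('scene');cv2.imwrite('pics/s6.png',cv2.resize(p['color'][150:290,130:290,::-1],None,fx=4,fy=4))"
```

```text
time_s: 15.28
eef_pos: [472.3, -313.4, 199.6]
ee_rot: [0.511, -0.511, 0.489, -0.489]
force: [-0.3, 1.2, -0.3]
grip_width: 1.0
t 15.2833 pos [ 472.31 -313.35  199.62] dp [ -5.3 100.6   0.9] roll -0.003 q6 -0.84 yaw 0.043 F [-0.28  1.19 -0.33]
```

View pics/s6.png

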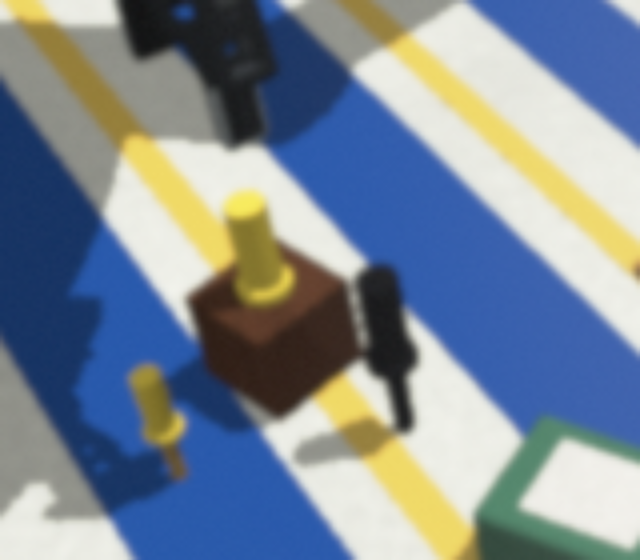

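The larger yellow pin is confirmed in its stand at crop (255,250), with the fingers clear of it. I descend and close.

```bash
python3 -m crank '[{"dp":[-5,30,1],"roll":0,"gripper":0},{"dp":[-5,60,1],"roll":0,"gripper":0},{"dp":[-5,85,1],"roll":0,"gripper":0},{"dp":[-5,98,1],"roll":0,"gripper":0},{"dp":[-5,100,1],"roll":0,"gripper":0},{"dp":[-5,100,1],"roll":0,"gripper":0}]' && python3 guard.py 6 && python3 -m crank '[{"dp":[0,0,0],"roll":0,"gripper":150},{"dp":[0,0,0],"roll":0,"gripper":150},{"dp":[0,0,0],"roll":0,"gripper":170},{"dp":[0,0,0],"roll":0,"gripper":180},{"dp":[0,0,0],"roll":0,"gripper":200},{"dp":[0,0,0],"roll":0,"gripper":220}]' 20; python3 guard.py 9
```

```text
time_s: 15.83
eef_pos: [474.4, -306.9, 98.9]
ee_rot: [0.511, -0.511, 0.489, -0.488]
force: [0.5, 0.3, 0.2]
grip_width: 1.002
15.8333 [ 474.42 -306.9    98.91] [0.48 0.29 0.23]
time_s: 16.33
eef_pos: [473.7, -307.8, 99.8]
ee_rot: [-0.511, 0.511, -0.488, 0.489]
force: [-0.7, 0.8, 3.5]
grip_width: 0.251
16.3333 [ 473.74 -307.8    99.77] [-0.68  0.81  3.46]
```

```bash
python3 -m crank '[{"dp":[0,0,0],"roll":0,"gripper":0},{"dp":[0,0,0],"roll":0,"gripper":0},{"dp":[0,0,0],"roll":0,"gripper":0},{"dp":[0,0,0],"roll":0,"gripper":0},{"dp":[0,0,0],"roll":0.4,"gripper":0},{"dp":[0,0,0],"roll":0.8,"gripper":0},{"dp":[0,0,0],"roll":1.57,"gripper":0},{"dp":[0,0,0],"roll":1.57,"gripper":0},{"dp":[0,0,0],"roll":1.57,"gripper":0},{"dp":[0,0,0],"roll":1.57,"gripper":0}]' >/dev/null; python3 -m crank '[{"dp":[0,0,0],"roll":0.825,"gripper":0},{"dp":[0,0,0],"roll":0.825,"gripper":0},{"dp":[0,0,0],"roll":0.825,"gripper":0},{"dp":[0,0,0],"roll":0.825,"gripper":0},{"dp":[0,0,0],"roll":0.825,"gripper":0},{"dp":[0,0,0],"roll":0.825,"gripper":0},{"dp":[0,0,0],"roll":0.825,"gripper":0},{"dp":[0,0,0],"roll":0.825,"gripper":0}]'
python3 -c "
from h import *
np.set_printoptions(precision=2,suppress=True)
goto([473.7,-307.8,99],.046-np.pi/2)"
```

```text
time_s: 17.83
eef_pos: [473.8, -307.6, 99.3]
ee_rot: [0.013, -0.014, 0.707, -0.707]
force: [-0.7, -0.5, 0.6]
grip_width: 1.002
t 17.8333 pos [ 473.76 -307.61   99.26] dp [0.1 0.3 0.2] roll -0.008 q6 0.75 yaw -1.533 F [-0.67 -0.52  0.62]
```

```bash
python3 -m crank '[{"dp":[0,0,0],"roll":0,"gripper":150},{"dp":[0,0,0],"roll":0,"gripper":150},{"dp":[0,0,0],"roll":0,"gripper":170},{"dp":[0,0,0],"roll":0,"gripper":180},{"dp":[0,0,0],"roll":0,"gripper":200},{"dp":[0,0,0],"roll":0,"gripper":220},{"dp":[0,0,0],"roll":0,"gripper":220}]' 20; python3 guard.py 9 && python3 -m crank '[{"dp":[0,0,0],"roll":0,"gripper":255},{"dp":[0,0,0],"roll":0,"gripper":255},{"dp":[0,-5,0],"roll":0,"gripper":255},{"dp":[0,-15,0],"roll":0,"gripper":255},{"dp":[0,-30,0],"roll":0,"gripper":255},{"dp":[0,-50,0],"roll":0,"gripper":255},{"dp":[0,-75,0],"roll":0,"gripper":255},{"dp":[0,-95,0],"roll":0,"gripper":255},{"dp":[0,-100,0],"roll":0,"gripper":255}]' 50; python3 guard.py 20
python3 -c "
from h import *
np.set_printoptions(precision=2,suppress=True)
print(goto([633.5,0.4,160],.046-np.pi/2))
p=eyes.capture('scene');cv2.imwrite('pics/s7.png',cv2.resize(p['color'][110:270,110:290,::-1],None,fx=4,fy=4))"
```

```text
time_s: 18.42
eef_pos: [473.6, -307.5, 99.3]
ee_rot: [0.014, -0.015, 0.707, -0.707]
force: [-2.1, 1.5, 1.4]
grip_width: 0.251
18.4167 [ 473.62 -307.48   99.31] [-2.08  1.52  1.37]
time_s: 19.17
eef_pos: [474.8, -308.5, 203.5]
ee_rot: [-0.016, 0.013, -0.705, 0.709]
force: [-0.2, -0.2, -0.6]
grip_width: 0.244
19.1667 [ 474.76 -308.54  203.53] [-0.25 -0.2  -0.57]
t 19.1667 pos [ 474.76 -308.54  203.53] dp [-171.1   42.8 -302.4] roll -0.005 q6 0.75 yaw -1.53 F [-0.25 -0.2  -0.57]
[[-1.    0.    0.04]
 [-0.04 -0.   -1.  ]
 [-0.   -1.    0.01]]
```

View pics/s7.png

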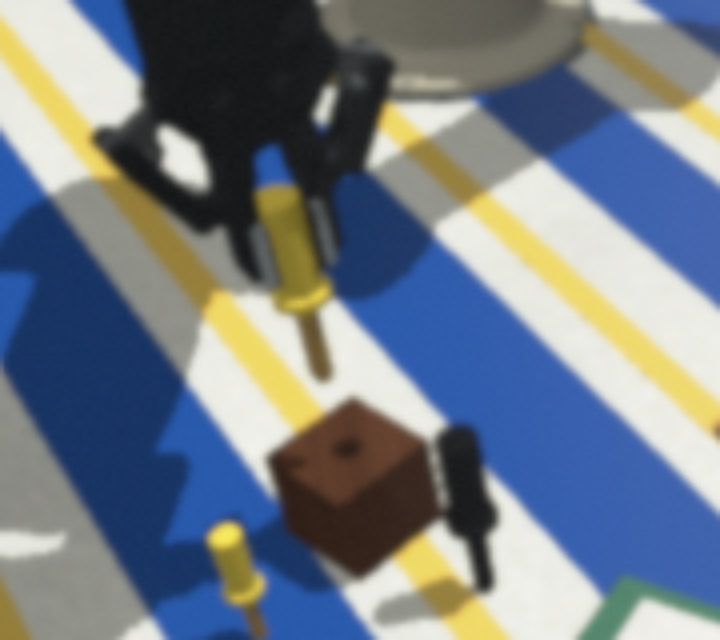

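```bash
python3 -m crank '[{"dp":[-20,0,-35],"roll":0,"gripper":255},{"dp":[-40,0,-70],"roll":0,"gripper":255},{"dp":[-60,0,-105],"roll":0,"gripper":255},{"dp":[-80,0,-140],"roll":0,"gripper":255},{"dp":[-100,0,-176],"roll":0,"gripper":255},{"dp":[-120,0,-211],"roll":0,"gripper":255},{"dp":[-140,0,-246],"roll":0,"gripper":255},{"dp":[-157,0,-275],"roll":0,"gripper":255},{"dp":[-166,0,-294],"roll":0,"gripper":255},{"dp":[-171,0,-302],"roll":0,"gripper":255}]' >/dev/null; python3 -m crank '[{"dp":[0,0,0],"roll":0,"gripper":255},{"dp":[0,0,0],"roll":0,"gripper":255},{"dp":[0,0,0],"roll":0,"gripper":255}]'
python3 - <<'E'
from h import *
np.set_printoptions(precision=2,suppress=True)
goto([633.5,0.4,163],.046-np.pi/2)
s=ctrl.sense();q=s['ee_rot'];print(Ro.from_quat([q[1],q[2],q[3],q[0]]).as_matrix())
E
```

```text
time_s: 20.3
eef_pos: [631.9, -0.4, 199.0]
ee_rot: [-0.014, 0.014, -0.707, 0.707]
force: [0.8, -0.9, -1.3]
grip_width: 0.244
t 20.3 pos [631.87  -0.41 198.98] dp [-1.7 36.  -0.8] roll -0.007 q6 1.35 yaw -1.532 F [ 0.83 -0.92 -1.25]
[[-1.   -0.    0.04]
 [-0.04 -0.   -1.  ]
 [ 0.   -1.    0.  ]]
```

Hover just above the hole (tip about 5 mm above the coaster), then check with the scene camera.

```bash
python3 -m crank '[{"dp":[-1.7,10,-0.8],"roll":0,"gripper":255},{"dp":[-1.7,25,-0.8],"roll":0,"gripper":255},{"dp":[-1.7,34,-0.8],"roll":0,"gripper":255},{"dp":[-1.7,36,-0.8],"roll":0,"gripper":255},{"dp":[-1.7,36,-0.8],"roll":0,"gripper":255},{"dp":[-1.7,36,-0.8],"roll":0,"gripper":255}]'
python3 - <<'E'
from h import *
np.set_printoptions(precision=2,suppress=True)
goto([633.5,0.4,163],.046-np.pi/2)
p=eyes.capture('scene')
print('hole in S px (contact est, top face)',proj(p,(633.5,.4,66)),'measured (354.8,199.2)','tip est px',proj(p,(633.5,.4,72)))
cv2.imwrite('pics/s8.png',cv2.resize(p['color'][150:250,300:410,::-1],None,fx=7,fy=6,interpolation=cv2.INTER_CUBIC)[:600])
E
```

```text
time_s: 20.8
eef_pos: [634.1, 1.6, 163.7]
ee_rot: [-0.014, 0.014, -0.707, 0.707]
force: [0.4, -0.5, -0.8]
grip_width: 0.245
t 20.8 pos [634.12   1.62 163.72] dp [0.7 0.7 1.2] roll -0.006 q6 1.35 yaw -1.53 F [ 0.38 -0.47 -0.78]
hole in S px (contact est, top face) [354.83 198.72] measured (354.8,199.2) tip est px [355.03 196.71]
```

View pics/s8.png

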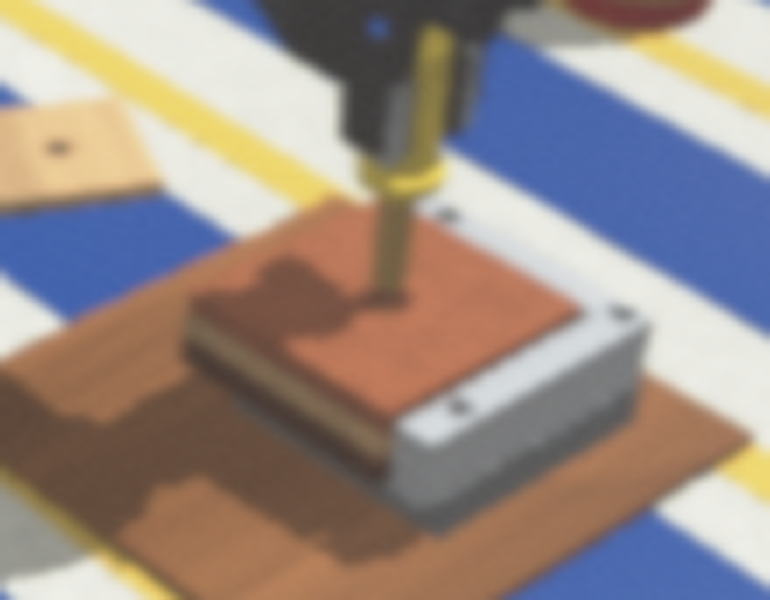

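```bash
python3 -m crank '[{"dp":[0,0,0],"roll":0,"gripper":255},{"dp":[0,0,0],"roll":0,"gripper":255}]' >/dev/null
python3 -c "
from h import *
np.set_printoptions(precision=2,suppress=True)
goto([633.5,0.4,163],.046-np.pi/2)"
```

```text
t 21.0167 pos [634.17   1.92 163.92] dp [0.7 0.9 1.5] roll -0.005 q6 1.35 yaw -1.53 F [ 0.44  0.59 -0.47]
```

```bash
sed -i 's/norm(f\[:2\])/norm(f)/' guard.py
python3 -m crank '[{"dp":[1,0,1.2],"roll":0,"gripper":255},{"dp":[1,2,1.2],"roll":0,"gripper":255},{"dp":[1,4,1.2],"roll":0,"gripper":255},{"dp":[1,5,1.2],"roll":0,"gripper":255},{"dp":[1,6,1.2],"roll":0,"gripper":255},{"dp":[1,6,1.2],"roll":0,"gripper":255}]' >/dev/null; python3 guard.py 4 && python3 -m crank '[{"dp":[0,1,0],"roll":0,"gripper":255},{"dp":[0,2,0],"roll":0,"gripper":255},{"dp":[0,2,0],"roll":0,"gripper":255}]' >/dev/null; python3 guard.py 4 && python3 -m crank '[{"dp":[0,1,0],"roll":0,"gripper":255},{"dp":[0,2,0],"roll":0,"gripper":255},{"dp":[0,2,0],"roll":0,"gripper":255}]' >/dev/null; python3 guard.py 4 && python3 -m crank '[{"dp":[0,1,0],"roll":0,"gripper":255},{"dp":[0,2,0],"roll":0,"gripper":255},{"dp":[0,2,0],"roll":0,"gripper":255}]' >/dev/null; python3 guard.py 4 && python3 -m crank '[{"dp":[0,1,0],"roll":0,"gripper":255},{"dp":[0,2,0],"roll":0,"gripper":255},{"dp":[0,3,0],"roll":0,"gripper":255},{"dp":[0,3,0],"roll":0,"gripper":255}]' >/dev/null; python3 guard.py 4
```

```text
21.5167 [632.92   0.72 156.99] [ 0.21  0.92 -1.12]
21.7667 [632.95   0.72 155.1 ] [ 0.04  0.01 -1.33]
22.0167 [632.93   0.72 153.07] [ 0.12 -0.9  -1.26]
22.2667 [632.94   0.74 151.05] [ 0.26  0.34 -1.22]
22.6 [632.92   0.72 148.03] [ 0.42 -0.17 -0.38]
```

```bash
python3 -m crank '[{"dp":[0,1.5,0],"roll":0,"gripper":255},{"dp":[0,3,0],"roll":0,"gripper":255},{"dp":[0,4.5,0],"roll":0,"gripper":255},{"dp":[0,6,0],"roll":0,"gripper":255}]' >/dev/null; python3 guard.py 4 && python3 -m crank '[{"dp":[0,1.5,0],"roll":0,"gripper":255},{"dp":[0,3,0],"roll":0,"gripper":255},{"dp":[0,4.5,0],"roll":0,"gripper":255},{"dp":[0,6,0],"roll":0,"gripper":255}]' >/dev/null; python3 guard.py 4 && python3 -m crank '[{"dp":[0,1.5,0],"roll":0,"gripper":255},{"dp":[0,3,0],"roll":0,"gripper":255},{"dp":[0,4.5,0],"roll":0,"gripper":255},{"dp":[0,6,0],"roll":0,"gripper":255}]' >/dev/null; python3 guard.py 4 && python3 -m crank '[{"dp":[0,1.5,0],"roll":0,"gripper":255},{"dp":[0,3,0],"roll":0,"gripper":255},{"dp":[0,4.5,0],"roll":0,"gripper":255},{"dp":[0,6,0],"roll":0,"gripper":255}]' >/dev/null; python3 guard.py 4 && python3 -m crank '[{"dp":[0,1.5,0],"roll":0,"gripper":255},{"dp":[0,3,0],"roll":0,"gripper":255},{"dp":[0,4.5,0],"roll":0,"gripper":255},{"dp":[0,6,0],"roll":0,"gripper":255}]' >/dev/null; python3 guard.py 4 && python3 -m crank '[{"dp":[0,1.5,0],"roll":0,"gripper":255},{"dp":[0,3,0],"roll":0,"gripper":255},{"dp":[0,4.5,0],"roll":0,"gripper":255},{"dp":[0,6,0],"roll":0,"gripper":255}]' >/dev/null; python3 guard.py 4
```

```text
22.9333 [633.     0.76 142.12] [-0.57  0.05 -0.69]
23.2667 [633.01   0.75 136.15] [0.7  1.14 0.64]
23.6 [633.03   0.71 130.16] [-0.19  0.52 -0.01]
23.9333 [633.04   0.72 124.16] [ 0.51  0.41 -1.11]
24.2667 [633.59   0.7  119.28] [1.02 1.1  0.88]
24.6 [633.84   1.06 112.59] [4.61 2.96 2.33]
```

```bash
python3 -m crank '[{"dp":[-0.7,0,-0.4],"roll":0,"gripper":255},{"dp":[-1.4,0,-0.8],"roll":0,"gripper":255},{"dp":[-1.4,0,-0.8],"roll":0,"gripper":255}]' >/dev/null; python3 guard.py 5 && python3 -m crank '[{"dp":[0,1,0],"roll":0,"gripper":255},{"dp":[0,2,0],"roll":0,"gripper":255},{"dp":[0,3,0],"roll":0,"gripper":255},{"dp":[0,3,0],"roll":0,"gripper":255}]' >/dev/null; python3 guard.py 5 && python3 -m crank '[{"dp":[0,1,0],"roll":0,"gripper":255},{"dp":[0,2,0],"roll":0,"gripper":255},{"dp":[0,2,0],"roll":0,"gripper":255}]' >/dev/null; python3 guard.py 5
```

```text
24.85 [634.47   1.52 112.13] [3.29 0.93 0.25]
25.1833 [634.37   1.57 109.07] [ 4.6   1.27 -0.35]
25.4333 [634.38   1.6  107.12] [ 3.76  0.74 -0.5 ]
```

```bash
python3 -m crank '[{"dp":[-0.7,0,-0.2],"roll":0,"gripper":255},{"dp":[-0.7,0.5,-0.2],"roll":0,"gripper":255},{"dp":[-0.7,1,-0.2],"roll":0,"gripper":255},{"dp":[-0.7,1,-0.2],"roll":0,"gripper":255}]' >/dev/null; python3 guard.py 6 && python3 -m crank '[{"dp":[0,0.5,0],"roll":0,"gripper":255},{"dp":[0,1,0],"roll":0,"gripper":255},{"dp":[0,1,0],"roll":0,"gripper":255}]' >/dev/null; python3 guard.py 6 && python3 -m crank '[{"dp":[0,0.5,0],"roll":0,"gripper":255},{"dp":[0,0.7,0],"roll":0,"gripper":255}]' >/dev/null; python3 guard.py 6
```

```text
25.7667 [634.81   1.77 106.03] [1.59 0.47 0.15]
26.0167 [634.95   1.77 105.38] [-0.2   0.67  1.19]
26.1833 [635.09   1.81 105.33] [-1.21  0.65  7.82]
```

```bash
python3 -m crank '[{"dp":[0,-0.7,0],"roll":0,"gripper":255},{"dp":[0,-0.7,0],"roll":0,"gripper":0},{"dp":[0,-0.7,0],"roll":0,"gripper":0},{"dp":[0,-0.7,0],"roll":0,"gripper":0},{"dp":[0,-0.7,0],"roll":0,"gripper":0},{"dp":[0,-0.7,0],"roll":0,"gripper":0},{"dp":[0,-0.7,0],"roll":0,"gripper":0}]'; python3 -m crank '[{"dp":[0,-10,0],"roll":0,"gripper":0},{"dp":[0,-30,0],"roll":0,"gripper":0},{"dp":[0,-60,0],"roll":0,"gripper":0},{"dp":[0,-95,0],"roll":0,"gripper":0},{"dp":[0,-110,0],"roll":0,"gripper":0},{"dp":[40,-110,30],"roll":0,"gripper":0},{"dp":[80,-110,60],"roll":0,"gripper":0},{"dp":[120,-110,90],"roll":0,"gripper":0},{"dp":[160,-110,120],"roll":0,"gripper":0},{"dp":[180,-110,140],"roll":0,"gripper":0}]'
python3 - <<'E'
from h import *
np.set_printoptions(precision=2,suppress=True)
T=eyes.capture('top');S=eyes.capture('scene')
a=cv2.resize(T['color'][130:230,270:370,::-1],(400,400),interpolation=cv2.INTER_CUBIC)
b=cv2.resize(S['color'][150:250,300:400,::-1],(400,400),interpolation=cv2.INTER_CUBIC)
cv2.imwrite('pics/end.png',np.hstack([a,b]))
for l in('pin_grip','coaster_top','tin','bottle','sweets'):
    A=models.spot_point(T,l)[:1];B=models.spot_point(S,l)
    print(l,[x['centre'] for x in A],[x['centre'] for x in B][:3])
print('exp handle top px',proj(T,(634.5,1.5,126)),proj(S,(634.5,1.5,126)),'grip',proj(T,(634.5,1.5,102)),proj(S,(634.5,1.5,102)))
E
```

```text
time_s: 26.77
eef_pos: [635.0, 1.8, 105.2]
ee_rot: [-0.014, 0.014, -0.707, 0.707]
force: [-0.7, 0.4, 0.4]
grip_width: 0.999
time_s: 27.6
eef_pos: [473.6, -132.4, 216.1]
ee_rot: [-0.015, 0.014, -0.707, 0.707]
force: [0.2, -0.9, 0.8]
grip_width: 1.008
pin_grip [[441.3, 197.7]] [[226.6, 226.3], [198.4, 243.9], [354.6, 187.2]]
coaster_top [[311.5, 169.5]] [[354.8, 202.1]]
tin [[191.9, 238.1]] [[391.6, 149.4]]
bottle [[207.1, 144.2]] [[444.9, 193.0]]
sweets [[413.7, 151.6]] [[278.7, 289.5]]
exp handle top px [312.57 162.02] [357.61 177.78] grip [313.01 163.78] [356.74 186.4 ]
```

View pics/end.png

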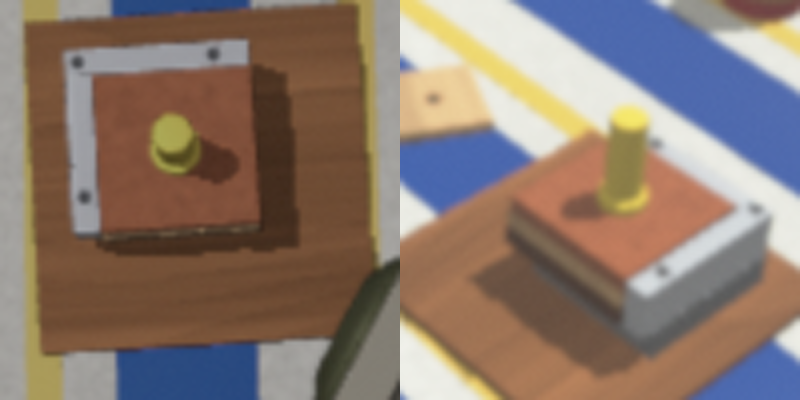

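The collar rests on the top coaster at crop (625,200), the pin is upright, the stack is flush with both fences, and the gripper is away. I'm handing in.

```bash
python3 -m crank '[{"dp":[0,0,0],"roll":0,"gripper":0},{"dp":[0,0,0],"roll":0,"gripper":0},{"dp":[0,0,0],"roll":0,"gripper":0},{"dp":[0,0,0],"roll":0,"gripper":0}]'; python3 -c "
from rig import ctrl; print(ctrl.finish_job())"
```

```text
time_s: 28.53
eef_pos: [475.5, -131.9, 215.3]
ee_rot: [-0.014, 0.014, -0.707, 0.707]
force: [0.4, -1.0, 0.2]
grip_width: 1.002
the job is handed in; nothing more can be done
None
```

The stack is packed and the job is handed in at 28.5 s; the hand-in reported no verdict.

**What I did:** I pushed the three coasters into the +x fence and then the +y fence, reading about 10 N at most. I took the larger yellow pin from the stand, gripping it twice at right angles to centre it. Then I lowered it through all three coasters into the base until the collar bottomed out at 7.8 N. That was at a tool height of 105.3 mm, exactly where a fully home pin should stop. I let go and moved the arm clear.

**Last checks:** The final pictures show the pin upright with its collar on the top coaster and the stack flush with both fences. The gripper is open and away. The networks see the tin, bottle and sweets within a few pixels of their starting spots.

**What disagreed:**
- The two cameras differed by about 4–5 mm on the hole and the pin, so I relied on the felt fence contacts for the hole.
- On the way into the base the pin met up to about 5 N of sideways force. Shifting it about 2 mm in x and 1 mm in y cleared that.
- One move was refused early on because its rows were incomplete; nothing moved.

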